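Pack the spot plates and lock the keeper arm

ROBOT

A 7-joint arm with a two-finger parallel gripper is mounted at the origin on the work surface. World frame = base frame: x ahead of the robot, y to its left, z up, the work surface at z = 0. Lengths are in m, angles in rad, forces in N, time in s.
With the tool pointing down it reaches from about 0.425 to 0.875 m from the base axis. Payload 4.7 kg.
Tool frame: the origin (TCP) lies between the finger pads; the fingertips stand 14 mm ahead of it and the grasp point (between the pads) lies 5 mm behind it; z points along the fingers, y is the line along which they close (so a half turn about z gives the same grasp; the last joint's range is limited). The gripper opens to 87 mm and grips with 3 to 60 N. Pads are 19 mm wide; open, the fingers measure 117 mm over their backs; the gripper's body (75 mm by 190 mm) begins 51 mm behind the grasp point.
Start: joints at [-1.279, 0.321, -0.07, 1.45, 0.023, 1.371, -0.057], TCP at [0.178, 0.625, 0.214] pointing down, gripper open.
Joint ranges: [-2.86, 2.86], [-0.3, 2.09], [-1.38, 1.24], [0.06, 2.45], [-1.56, 4.7], [0.09, 2.05], [-2.69, 2.69]. Speed limits (rad/s): [2.57, 2.57, 3.14, 3.14, 3.14, 3.14, 3.14].

INTERFACE

Orientations are given as a unit quaternion [x, y, z, w].
In Python, from cell import manip gives the robot as it stands.
- The arm moves only by the tool carry_out, never from a script. Its argument "commands" is text: rows parted by semicolons, each of 5 numbers parted by spaces: the shift along the tool's x, y, z scaled (see below), then the turn about the tool's z scaled (see below), then the closure, from -1 (fully open) to 1 (shut). A call has exactly 10 rows; each row shifts and turns the commanded pose from where the row before left it, along the tool's axes as they then stand; what a row does not reach is not made up. The controller multiplies each number of a shift by 0.03 m and each number of a turn by 0.15 rad. A row lasts 1/8 s, in which the tool goes at most 62.5 mm and 10.7 degrees, less where a joint would pass 70% of its speed; a pose out of reach is approached as far as the arm can. A call with a number of a shift or a turn outside -1 to 1 is refused whole. A call with a gripper value outside its range is refused whole. The fingers move at their own pace and stop on an object; the grip force is fixed at half the most. Time passes only in rows, so rows that do not move let the fingers close, or fill a call up. It gives the time, the measured TCP pose, the force, the opening and the grip force at its end, in the units of the state.
- manip.state(): the state, without advancing time (a new reading comes with each control period).
- manip.grab_frame(name): name is "scene" or "top" or "wrist"; returns a dict with "img" (384x512x3 uint8, red, green, blue), "fov_y" (degrees; the focal length in pixels is half the picture's height over the tangent of half this angle, whatever the lens; pixels are square), "cx", "cy" (the principal point, pixels), "position" and "attitude" of the camera in the world. Camera axes: x right, y down, z forward; pixel columns grow to the right and rows downward; lengths in m; the calibration is good to about 2 mm. The wrist camera is an equidistant fisheye: a pixel r from the principal point sees the ray r / f radians off the axis. A picture is of the moment at which its call begins. There is no depth.
- manip.finish_job(): hands the job in; it is judged then, once.
Trained networks look in a picture, given as the dict that the camera call returned (one of the last four; its "shot" number tells which), for a name from the list of things; names that differ only in an ending like _2 or _b are one class to them, and where a whole thing is asked for, a point or a joint stands for the part that bears it (a point fixed in the world has none). Each returns a list of dicts, best first, with "p" (0 to 1); they miss things now and then, are a little off and sometimes report something else, mostly with a low value. They report only what shows in the picture. A call takes as long as a camera call. They do not tell look-alikes from the thing itself.
- manip.search_frame(thing, picture): "at" ([row, column] in pixels, amid what is visible of it).
- manip.silhouettes(thing, picture): "mask" (384x512 bool, what is visible of it) and "at" ([row, column] in pixels, amid what is visible of it).
The state is a dict: "time_s": time; "joints": joint angles; "joint_velocities": joint speeds; "joint_torque": joint torques, N m; "tcp_pos": TCP position; "ee_rot": TCP orientation; "ft_force": force on the tool from outside, world axes, zero at the start; "torque": the same for the moment, N m; "opening": opening from 0.0 (shut) to 1.0 (fully open); "grasp_force": force on a finger pad.
Only numpy, scipy, OpenCV 4.12 (cv2) and the standard library are available. Lean on these libraries where they do the work, as an engineer would, in place of code of your own. Each camera call takes 0.05 s, during which the arm holds its last target. There are 200 camera calls.

TASK

Put the spare porcelain spot plate away in the plate holder: lay the cork sheet squarely on the plate that is already in the holder, then set the spare plate squarely on the cork without dropping it, and let go. Then turn the black wing knob on the side post anticlockwise (seen from above) until it clicks past its detent into the far seat, so that the steel arm lies across the finished stack. Do not disturb the other glassware and racks.

Things in the scene. Friction and masses are not known exactly. Their poses are not given: they have to be found in the camera images.
- holder: Fixed plate holder: plywood board 100 (x) x 215 (y) x 18 mm, y from -150 to +65 mm. Origin on the table under the stack's centre. A steel post at y = -120 mm carries the swing arm and knob; a small spring strut beside it (x -46 to -10 mm) is 53 mm high. The finished stack is 54 mm high over the table; the arm passes 4 mm above it.
- latch (a joint): Turning of the wing knob with its steel swing arm about the post's vertical axis, rad, anticlockwise from above positive. 0: open seat, arm pointing away from the stack, roughly along the holder's +x. 1.4: locked seat, arm along the holder's +y across the stack. A spring detent with its crest at 0.7 pulls it into the nearer of the two seats (peak torque about 0.15 N m).
- knob_grip (a point): Point on the knob's turning axis where to grip, 94 mm over the table. The knob is a black upright wing 76 mm long (this point's x axis, the same direction as the arm below it), 16 mm thick (y), from 70 to 106 mm over the table. Turns with the knob; z up.
- bracket_tip (a point): Free end of the flat steel swing arm, 140 mm from the knob's axis; the arm is 24 mm wide and 6 mm thick, underside 58 mm over the table.
- lower_plate: White porcelain spot plate already lying loose on the holder's board (underside 18 mm over the table): 110 (x) x 60 (y) x 14 mm, ten shallow wells on top. Origin: centre of the underside; z up. Its long side lies along the holder's y.
- sheet: Plain brown cork separator sheet 116 (x) x 66 (y) x 8 mm, lying loose on a plywood block, underside 20 mm over the table. Origin: centre of the underside; z up.
- top_plate: Spare white porcelain spot plate, same as the lower one: 110 (x) x 60 (y) x 14 mm, lying loose on another plywood block, underside 20 mm over the table. Origin: centre of the underside; z up.
- block_a: Fixed plywood block 100 (x) x 38 (y) x 20 mm under the cork sheet, narrower than the sheet so that the sheet's long edges overhang. Origin: centre of the underside.
- block_b: Fixed plywood block of the same size under the spare plate. Origin: centre of the underside.
- buchner: Bystander: white porcelain Buchner funnel standing mouth down, 92 mm across, 118 mm high. Origin: centre of the underside.
- beakers: Bystander: two nested glass beakers, 80 mm across, 116 mm high. Origin: centre of the underside.
- funnel_rack: Bystander: red plastic funnel rack 100 (x) x 160 (y) x 117 mm high. Origin: centre of the underside.
- burette: Bystander: clear glass burette, 610 mm long (along y), 18 mm thick, lying across a low wooden rest, 38 mm high at the top. Origin: under the middle of the tube.
Mind the look-alikes: they are no part of the job. What is meant by the sheet is not blue, purple or turquoise, and is the smaller of those in its own colour.

How it is judged:
On the way, in this order (a step that is already met when the one before it is completed fails the run):
1. the cork sheet lies squarely on the lower plate, let go, the arm still open (x of sheet in the frame of lower_plate between -0.012 and 0.012 m and y of sheet in the frame of lower_plate between -0.012 and 0.012 m and z of sheet in the frame of lower_plate between 0.011 and 0.017 m and angle between the x axis of sheet and the x axis of lower_plate, either way round below 0.2 rad and angle between sheet's own z axis and vertical below 0.08 rad and contact force between sheet and the fingers below 0.1 N and x of lower_plate in the frame of holder between -0.02 and 0.02 m and y of lower_plate in the frame of holder between -0.02 and 0.02 m and angle between the x axis of lower_plate and the y axis of holder, either way round below 0.25 rad and angle between lower_plate's own z axis and vertical below 0.06 rad and height (world z) of lower_plate below 0.022 m and value of joint latch below 0.4 rad), for 0.2 s.
2. the spare plate lies squarely on the cork sheet, let go, the arm still open (all of step 1 and x of top_plate in the frame of lower_plate between -0.012 and 0.012 m and y of top_plate in the frame of lower_plate between -0.012 and 0.012 m and z of top_plate in the frame of lower_plate between 0.019 and 0.025 m and angle between the x axis of top_plate and the x axis of lower_plate, either way round below 0.2 rad and angle between top_plate's own z axis and vertical below 0.08 rad and contact force between top_plate and the fingers below 0.1 N), for 0.2 s.
3. the knob has clicked past its detent into the locked seat (value of joint latch above 1.25 rad), for 0.2 s.
At the end, for the whole second after the job is handed in: Cork sheet and spare plate lie flat in that order on the lower plate, each within 12 mm per side and 0.2 rad of it, the lower plate within 20 mm and 0.25 rad of its place in the holder, all let go and at rest; knob at rest in its locked seat (over 1.25 rad) (x of sheet in the frame of lower_plate between -0.012 and 0.012 m and y of sheet in the frame of lower_plate between -0.012 and 0.012 m and z of sheet in the frame of lower_plate between 0.011 and 0.017 m and angle between the x axis of each of sheet, top_plate and the x axis of lower_plate, either way round below 0.2 rad and angle between each of sheet, top_plate's own z axis and vertical below 0.08 rad and contact force between each of sheet, top_plate and the fingers below 0.1 N and x of top_plate in the frame of lower_plate between -0.012 and 0.012 m and y of top_plate in the frame of lower_plate between -0.012 and 0.012 m and z of top_plate in the frame of lower_plate between 0.019 and 0.025 m and x of lower_plate in the frame of holder between -0.02 and 0.02 m and y of lower_plate in the frame of holder between -0.02 and 0.02 m and angle between the x axis of lower_plate and the y axis of holder, either way round below 0.25 rad and angle between lower_plate's own z axis and vertical below 0.06 rad and height (world z) of lower_plate below 0.022 m and value of joint latch above 1.25 rad and velocity of joint latch between -0.1 and 0.1 rad/s and linear speed of each of top_plate, sheet, lower_plate below 0.02 m/s); the robot touches nothing.
It fails at once if a bystander (Buchner funnel, beakers, funnel rack or burette) is shoved more than 25 mm or tipped (distance of any of buchner, beakers, funnel_rack, burette from where it was at the start of the episode above 0.025 m or angle between any of buchner, beakers, funnel_rack's own z axis and vertical above 0.4 rad).
It fails at once if a porcelain plate is dropped (falls free of the fingers at more than 0.5 m/s, about 13 mm) ((linear speed of top_plate above 0.5 m/s and contact force between top_plate and the fingers below 0.02 N) or (linear speed of lower_plate above 0.5 m/s and contact force between lower_plate and the fingers below 0.02 N)).
It also fails if it takes over 72 s, if anything falls off the work surface, if the arm or the gripper's body presses on something with over 40 N, if the wrist force passes 120 N, or if a joint passes its speed limit or range.

## Working session

There is one attempt and no reset: what is moved stays moved. The work goes in short steps, Python scripts to look and compute and a tool call to move; the robot and the scene stay as the last step left them, time stands still between calls to the robot, and variables do not carry over. Pictures are saved under pics/ and viewed, at most 14 in all, crops included, and the job is handed in when it is done.

Besides the shell and the picture viewer there is one more tool, called after ">>>" by a JSON object that holds its "op" and its "data", one argument or row to a line. carry_out: Moves the arm, as the interface text tells. Shifts and turns lie within -1 to 1; 1 stands for 0.03 m of shift or 0.15 rad of turn. Its arguments: {"type":"object","properties":{"commands":{"type":"string"}},"required":["commands"]}

```bash
mkdir -p pics; ls; cat > h.py <<'E'
import numpy as np, cv2
from scipy.spatial.transform import Rotation as R
from cell import manip
def foc(p): return 192/np.tan(np.radians(p["fov_y"])/2)
def Rm(p):
    a=np.array(p["attitude"],float)
    return R.from_quat(a).as_matrix() if a.size==4 else a.reshape(3,3)
def ray(p,rc,fish=False):
    d=np.array([rc[1]-p["cx"],rc[0]-p["cy"]],float)/foc(p)
    if fish:
        t=np.linalg.norm(d)+1e-12; v=np.r_[d/t*np.sin(t),np.cos(t)]
    else: v=np.r_[d,1]
    return Rm(p)@v
def at_z(p,rc,z,fish=False):
    v=ray(p,rc,fish); o=np.array(p["position"]); return o+v*(z-o[2])/v[2]
def proj(p,X,fish=False):
    c=Rm(p).T@(np.array(X,float)-np.array(p["position"]))
    if fish:
        r=np.linalg.norm(c[:2]); t=np.arctan2(r,c[2]); d=c[:2]/(r+1e-12)*t
    else: d=c[:2]/c[2]
    return np.array([p["cy"]+d[1]*foc(p),p["cx"]+d[0]*foc(p)])
def save(p,n): cv2.imwrite("pics/"+n,cv2.cvtColor(p["img"],cv2.COLOR_RGB2BGR))
def tri(p1,a,f1,p2,b,f2):
    o=[np.array(p1["position"]),np.array(p2["position"])]
    d=[ray(p1,a,f1),ray(p2,b,f2)]; d=[x/np.linalg.norm(x) for x in d]
    A=sum(np.eye(3)-np.outer(x,x) for x in d); B=sum((np.eye(3)-np.outer(x,x))@q for x,q in zip(d,o))
    X=np.linalg.solve(A,B); gap=abs(np.dot(np.cross(*d)/np.linalg.norm(np.cross(*d)),o[1]-o[0])); return X,gap
def rect_at(p,mask,z,fish=False):
    c=max(cv2.findContours(mask.astype(np.uint8),cv2.RETR_EXTERNAL,cv2.CHAIN_APPROX_NONE)[0],key=cv2.contourArea)[:,0]
    P=np.array([at_z(p,(y,x),z,fish)[:2] for x,y in c])
    (cx,cy),(w,h),a=cv2.minAreaRect((P*1000).astype(np.float32))
    if w<h: w,h,a=h,w,a+90
    a=(a+90)%180-90
    return np.round([cx,cy,w,h,a],1)   # mm, deg of long side
E
python3 - <<'E'
from h import *
s=manip.state(); print({k:np.round(v,3) for k,v in s.items()})
P={}
for n in("scene","top"):
    p=manip.grab_frame(n); P[n]=p; save(p,n+"0.png"); print(n,p["fov_y"],p["cx"],p["cy"],p["position"],p["attitude"])
    for t in("sheet","top_plate","lower_plate","knob_grip","holder","block_a","block_b","latch","bracket_tip","buchner","beakers","funnel_rack","burette"):
        print(t,[(round(d["p"],2),np.round(d["at"]).tolist()) for d in manip.search_frame(t,p) if d["p"]>.2])
E
```

```text
pics
{'time_s': np.float64(0.0), 'joints': array([-1.279,  0.322, -0.07 ,  1.452,  0.023,  1.371, -0.057]), 'joint_velocities': array([ 0.   ,  0.   ,  0.001, -0.001,  0.002,  0.001, -0.   ]), 'joint_torque': array([ 0.0000e+00, -4.9128e+01, -4.0400e-01, -3.1253e+01, -6.4000e-02,
        4.3000e-02,  0.0000e+00]), 'tcp_pos': array([0.178, 0.625, 0.213]), 'ee_rot': array([ 0.138,  0.99 , -0.001, -0.   ]), 'ft_force': array([-0.057,  0.237,  0.783]), 'torque': array([-0.031,  0.017, -0.031]), 'grasp_force': np.float64(0.0), 'opening': np.float64(0.999)}
scene 46.238860005460225 250.71329777610356 190.83658221708268 [ 1.25817254 -0.75418062  0.98258088] [ 0.84457046  0.3107346  -0.15690152 -0.40684968]
sheet [(0.85, [209.0, 182.0]), (0.83, [141.0, 299.0]), (0.74, [158.0, 242.0]), (0.66, [206.0, 278.0]), (0.61, [189.0, 227.0])]
top_plate [(0.75, [167.0, 292.0]), (0.58, [265.0, 193.0])]
lower_plate [(0.66, [188.0, 348.0]), (0.6, [252.0, 222.0])]
knob_grip [(0.89, [266.0, 195.0])]
holder [(0.83, [265.0, 200.0])]
block_a [(0.57, [177.0, 304.0])]
block_b [(0.57, [177.0, 304.0])]
latch [(0.57
[... 171 characters left out ...]
83, [320.0, 228.0])]
top 43.75417279337498 263.5220998234349 192.07790421714355 [0.31366988 0.07126206 1.53354941] [ 0.70573189 -0.70496201  0.05103613 -0.04864541]
sheet [(0.93, [180.0, 239.0]), (0.9, [244.0, 242.0]), (0.9, [251.0, 303.0]), (0.85, [241.0, 113.0]), (0.6, [273.0, 177.0]), (0.36, [168.0, 360.0])]
top_plate [(0.82, [202.0, 169.0])]
lower_plate [(0.63, [122.0, 340.0])]
knob_grip [(0.91, [170.0, 356.0])]
holder [(0.71, [182.0, 347.0])]
block_a []
block_b []
latch [(0.91, [170.0, 357.0])]
bracket_tip [(0.81, [166.0, 360.0])]
buchner [(0.66, [170.0, 361.0]), (0.56, [126.0, 234.0])]
beakers [(0.86, [245.0, 403.0])]
funnel_rack [(0.7, [139.0, 171.0])]
burette [(0.87, [121.0, 348.0])]
```

```bash
python3 - <<'E'
import cv2
for n,(a,b,c,d) in(("scene",(90,350,60,410)),("top",(90,310,80,440))):
    i=cv2.imread(f"pics/{n}0.png")[a:b,c:d]; cv2.imwrite(f"pics/{n}0c.png",cv2.resize(i,None,fx=2.2,fy=2.2,interpolation=cv2.INTER_CUBIC))
E
```

```text
(no output)
```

View pics/top0c.png

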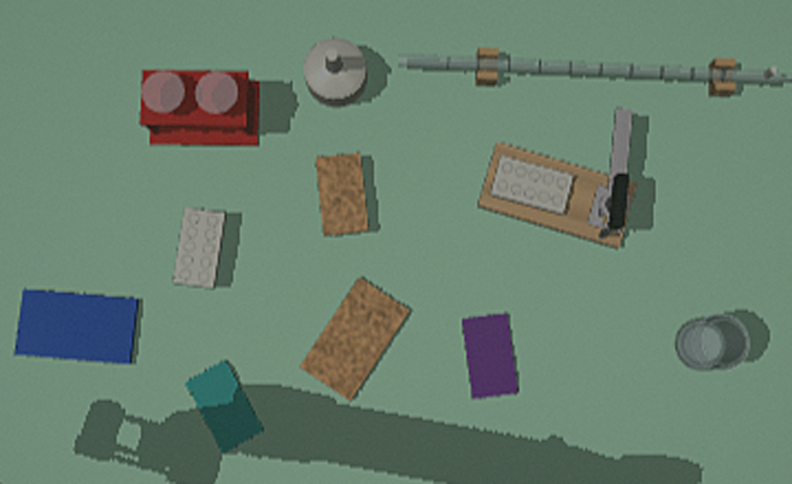

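View pics/scene0c.png

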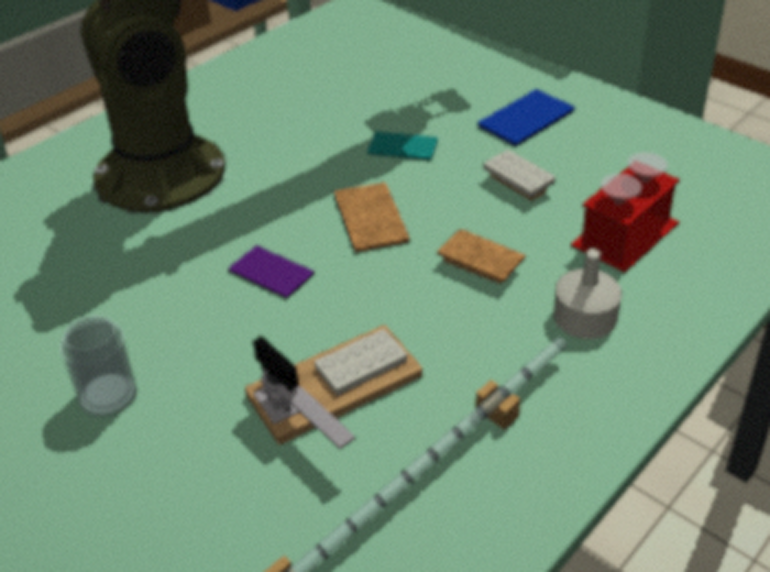

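```bash
python3 - <<'E'
from h import *
T=manip.grab_frame("top");S=manip.grab_frame("scene")
def near(L,at): return min(L,key=lambda d:np.hypot(*(np.array(d["at"])-at)))
for t,a,b,z in(("sheet",(180,239),(206,278),.028),("top_plate",(202,169),(167,292),.034),("lower_plate",(172,324),(252,222),.032),("holder",(182,347),(265,200),.018),("knob_grip",(170,360),(256,185),.09),("bracket_tip",(166,360),(266,193),.061)):
    try:
        m=near(manip.silhouettes(t,T),a); n=near(manip.silhouettes(t,S),b)
        print(t,m["at"],n["at"],"top rect",rect_at(T,m["mask"],z),"scene rect",rect_at(S,n["mask"],z),"tri",*[np.round(x,4) for x in tri(T,m["at"],0,S,n["at"],0)])
    except Exception as e: print(t,e)
for t,z in(("buchner",.06),("beakers",.06),("funnel_rack",.06)):
    for d in manip.search_frame(t,T)[:3]: print(t,d["at"],d["p"],at_z(T,d["at"],z)[:2].round(3))
for rc in((180,239),(244,241)): print(at_z(T,rc,.028).round(3))
i=T["img"]; c=[cv2.resize(i[y-36:y+36,x-36:x+36],(390,390),interpolation=cv2.INTER_CUBIC) for y,x in((180,238),(244,241))]
cv2.imwrite("pics/brown.png",cv2.cvtColor(np.hstack(c),cv2.COLOR_RGB2BGR))
E
```

```text
sheet [178.6, 238.9] [205.3, 275.3] top rect [572.1 158.5 117.4  69.    7.4] scene rect [578.1 154.6 123.5  76.7   5. ] tri [0.572  0.146  0.0285] 0.0033
top_plate [204.1, 168.2] [165.1, 291.2] top rect [492.1 359.7 112.   64.3  -6.9] scene rect [500.3 353.9 120.4  72.6  -7.4] tri [0.4838 0.3627 0.035 ] 0.011
lower_plate [173.9, 321.9] [251.3, 221.9] top rect [ 585.4 -117.8  109.6   60.7   75. ] scene rect [ 593.3 -121.8  114.7   67.8   75. ] tri [ 0.5856 -0.1198  0.0329] 0.0001
holder [179.5, 348.0] [266.2, 199.9] top rect [ 622.  -171.1  214.6  204.2   73.1] scene rect [ 586.9 -186.7  238.8  170.2   30.6] tri [ 0.5711 -0.2009  0.0267] 0.0076
knob_grip [171.4, 362.0] [264.8, 195.3] top rect [ 598.3 -229.4  170.5   37.5   -4.2] scene rect [ 607.7 -250.2  210.8   46.1  -13.7] tri [ 0.5902 -0.2346  0.0739] 0.0123
bracket_tip [168.8, 357.5] [266.4, 191.6] top rect [ 603.7 -236.1  174.    41.    -3.3] scene rect [ 585.9 -235.   213.3   46.1  -14. ] tri [ 0.5912 -0.232   0.0681] 0.0138
buchner [124.7, 231.2] 0.7 [0.739 0.169]
buchner [179.8, 344.5] 0.29 [ 0.562 -0.187]
beakers [181.1, 344.4] 0.72 [ 0.558 -0.186]
beakers [244.4, 401.5] 0.71 [ 0.361 -0.357]
funnel_rack [139.5, 170.5] 0.9 [0.69 0.36]
[0.566 0.145 0.028]
[0.363 0.137 0.028]
```

View pics/brown.png

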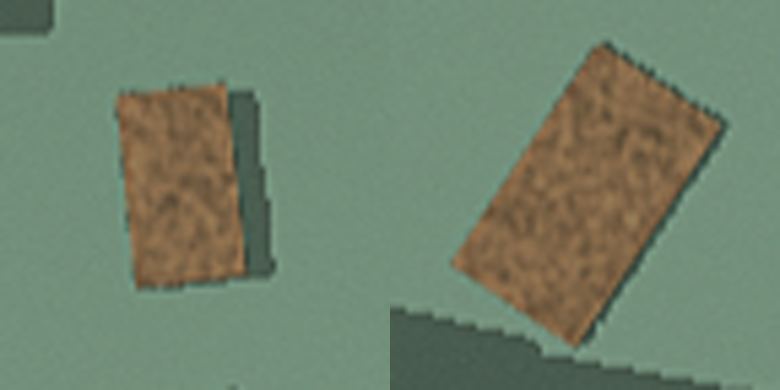

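The brown candidates are the small one at (179,235) and the large one at (244,241), both in top pixels. The small one is the sheet: it measures about 117x69 mm, and its wider shadow shows it sits on a block. Next I move above it.

>>> {"op": "carry_out", "data": {
  "commands": "-0.99 -0.67 0 0 -1;-0.99 -0.67 0 0 -1;-0.99 -0.67 0 0 -1;-0.99 -0.67 0 0 -1;-0.99 -0.67 0 0 -1;-0.99 -0.67 0 0 -1;-0.99 -0.67 0 0 -1;-0.99 -0.67 0 0 -1;-0.99 -0.67 0 0 -1;-0.99 -0.67 0 0 -1"
}}

```text
time_s: 3.5
tcp_pos: [0.4095, 0.3494, 0.2143]
ee_rot: [0.138, 0.99, 0.0, 0.0]
ft_force: [0.7, 0.3, 0.0]
opening: 0.999
grasp_force: 0.0
```

>>> {"op": "carry_out", "data": {
  "commands": "-0.99 -0.67 0 0 -1;-0.99 -0.67 0 0 -1;-0.99 -0.67 0 0 -1;-0.99 -0.67 0 0 -1;-0.99 -0.67 0 0 -1;-0.99 -0.67 0 0 -1;-0.99 -0.67 0 0 -1;0 0 0 -0.9 -1;0 0 0 -0.9 -1;0 0 0 -0.9 -1"
}}

```text
time_s: 4.75
tcp_pos: [0.5702, 0.158, 0.2141]
ee_rot: [-0.066, 0.998, 0.0, 0.0]
ft_force: [0.9, 0.3, 0.7]
opening: 1.0
grasp_force: 0.0
```

```bash
cat >> h.py <<'E'
def go(xyz,yaw_long=None,st=None):
    """units in the present tool axes to reach xyz, and turn units (after/before the shift) so tool x lies along yaw_long deg (mod 180)"""
    s=st or manip.state(); r=R.from_quat(s["ee_rot"]).as_matrix()
    d=r.T@(np.array(xyz)-s["tcp_pos"])/.03; yaw=np.degrees(np.arctan2(r[1,0],r[0,0]))
    print("t",round(s["time_s"],2),"tcp",np.round(s["tcp_pos"],4),"toolx yaw",round(yaw,2),"tilt",np.round(r[:,2],3),"units",d.round(2),end=" ")
    if yaw_long is not None:
        e=(yaw_long-yaw+90)%180-90; c,q=np.cos(np.radians(e)),np.sin(np.radians(e))
        r2=R.from_euler("z",e,degrees=True).as_matrix()@r
        print("turn",round(-np.radians(e)/.15,2),"units if turned first",(r2.T@(np.array(xyz)-s["tcp_pos"])/.03).round(2),end=" ")
    print("open",round(s["opening"],3),"grip",round(s["grasp_force"],1),"F",np.round(s["ft_force"],1),"j",np.round(s["joints"],2))
def look(t,z,near=None,name="wrist",k=5,P=None):
    p=P or manip.grab_frame(name); f=name=="wrist"
    L=[d for d in manip.silhouettes(t,p) if d["mask"].sum()>50]
    out=[]
    for d in L[:k]:
        rr=rect_at(p,d["mask"],z,f); print(t,name,round(d["p"],2),np.round(d["at"]),rr)
        out.append((rr,d))
    return p,out
E
python3 - <<'E'
from h import *
go([.572,.1585,.1],7.4)
p,o=look("sheet",.028); print(p["position"],p["fov_y"],p["cx"],p["cy"]); save(p,"w1.png")
look("sheet",.028,name="top")
E
```

```text
t 4.75 tcp [0.5702 0.158  0.2141] toolx yaw -172.46 tilt [ 0.  0. -1.] units [-0.06  0.01  3.8 ] turn 0.02 units if turned first [-0.06  0.01  3.8 ] open 1.0 grip 0.0 F [0.9 0.3 0.7] j [-0.59  0.2   0.32  1.61 -0.06  1.34  1.44]
sheet wrist 0.93 [178. 256.] [573.3 158.1 116.7  67.7   6.5]
sheet wrist 0.92 [ 28. 253.] [377.4 135.6 137.2  86.4 -33.1]
sheet wrist 0.81 [ 91. 489.] [386.7 490.8 112.5  95.   86.5]
sheet wrist 0.79 [ 15. 124.] [381.9 -39.3  65.3  48.9 -86.2]
sheet wrist 0.72 [ 10. 411.] [318.1 333.1  65.4  33.8 -64.6]
[0.492278   0.14619413 0.38404194] 65.70646984690485 256.7874118327754 194.67115548280083
sheet top 0.94 [238. 111.] [380.2 534.1 169.6  93.8  85.3]
sheet top 0.85 [250. 303.] [340.2 -54.9 114.   66.1   6.9]
sheet top 0.81 [274. 181.] [267.8 322.9 118.1  73.4  30.1]
sheet top 0.43 [253. 225.] [328.1 195.2  61.6  33.6  12. ]
```

View pics/w1.png

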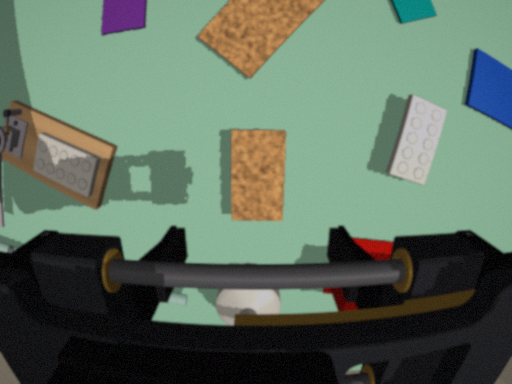

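The wrist view puts the small cork sheet at (175,258) between the jaws: (573,158) mm, 117x68 mm, which agrees with the top view. Now I descend and grip.

>>> {"op": "carry_out", "data": {
  "commands": "-0.08 0 1 0 -1;0 0 1 0 -1;0 0 1 0 -1;0 0 1 0 -1;0 0 1 0 -1;0 0 0.7 0 -1;0 0 0.5 0 -1;0 0 0 0 -1;0 0 0 0 1;0 0 0 0 1"
}}

```text
time_s: 6.2
tcp_pos: [0.5734, 0.1586, 0.0292]
ee_rot: [-0.063, 0.998, 0.0, 0.001]
ft_force: [0.9, 0.3, 0.2]
opening: 0.855
grasp_force: 0.0
```

>>> {"op": "carry_out", "data": {
  "commands": "0 0 0 0 1;0 0 0 0 1;0 0 0 0 1;0 0 0 0 1;0 0 0 0 1;0 0 -0.3 0 1;0 0 -0.6 0 1;0 0 -1 0 1;0 0 -1 0 1;0 0 -1 0 1"
}}

```text
time_s: 7.45
tcp_pos: [0.573, 0.1584, 0.1478]
ee_rot: [-0.063, 0.998, 0.0, 0.001]
ft_force: [0.1, 1.3, -0.1]
opening: 0.006
grasp_force: 0.0
```

```bash
python3 - <<'E'
from h import *
T=manip.grab_frame("top");W=manip.grab_frame("wrist")
look("lower_plate",.032,P=T,name="top");look("lower_plate",.032,P=W)
look("sheet",.13,P=W,k=2); look("holder",.018,P=W)
go([.5855,-.119,.13],-15)
E
```

```text
lower_plate top 0.66 [174. 321.] [ 585.7 -118.2  109.1   62.5   74.6]
lower_plate wrist 0.65 [171.  37.] [ 586.7 -113.3  121.7   66.4   75.8]
lower_plate wrist 0.2 [180. 255.] [571.8 158.  116.   66.2   6.7]
sheet wrist 0.79 [180. 257.] [547.2 153.9  76.6  43.6   6.5]
sheet wrist 0.59 [ 78. 501.] [424.5 340.4  63.7  28.7   7.6]
holder wrist 0.95 [149.  46.] [ 581.3 -128.1  172.5  104.4   73.3]
t 7.75 tcp [0.5719 0.1582 0.1445] toolx yaw -172.7 tilt [-0.001 -0.    -1.   ] units [ 0.72 -9.22  0.49] turn 2.59 units if turned first [-2.83 -8.81  0.48] open 0.002 grip 0.0 F [-0.8 -0.   0.3] j [-0.58  0.25  0.32  1.7  -0.08  1.21  1.45]
```

The jaws closed empty and the sheet hasn't moved (572,158). I'll retry slightly deeper, and check the grip before lifting.

>>> {"op": "carry_out", "data": {
  "commands": "0 0 0 0 -1;0 0 0 0 -1;0 0 0 0 -1;0 0 0 0 -1;0 0 0 0 -1;0 0 0 0 -1;0 0 0 0 -1;0 0 0.5 0 -1;0 0 0.5 0 -1;0 0 0.5 0 -1"
}}

```text
time_s: 9.0
tcp_pos: [0.5719, 0.1582, 0.0983]
ee_rot: [-0.064, 0.998, -0.0, -0.001]
ft_force: [-0.0, 0.0, -0.1]
opening: 0.984
grasp_force: 0.0
```

```bash
python3 - <<'E'
from h import *
go([.572,.158,.023],6.7)
E
```

```text
t 9.0 tcp [0.5719 0.1582 0.0983] toolx yaw -172.71 tilt [-0.001 -0.    -1.   ] units [-0.01 -0.    2.51] turn 0.07 units if turned first [-0.01 -0.    2.51] open 0.984 grip 0.0 F [-0.   0.  -0.1] j [-0.58  0.29  0.31  1.75 -0.1   1.12  1.46]
```

>>> {"op": "carry_out", "data": {
  "commands": "0 0 0.9 0 -1;0 0 0.8 0 -1;0 0 0.6 0 -1;0 0 0.2 0 -1;0 0 0 0 1;0 0 0 0 1;0 0 0 0 1;0 0 0 0 1;0 0 0 0 1;0 0 0 0 1"
}}

```text
time_s: 10.25
tcp_pos: [0.5725, 0.1584, 0.0251]
ee_rot: [-0.064, 0.998, 0.0, 0.0]
ft_force: [-0.2, -0.3, 0.3]
opening: 0.409
grasp_force: 0.0
```

```bash
python3 - <<'E'
from h import *
go([.572,.158,.023],6.7)
W=manip.grab_frame("wrist"); save(W,"w2.png"); look("sheet",.028,P=W,k=2); go([.572,.158,.023],6.7)
p=manip.grab_frame("scene"); i=p["img"][150:260,210:340]; o=cv2.resize(i,None,fx=3.5,fy=3.5,interpolation=cv2.INTER_CUBIC); cv2.imwrite("pics/s2.png",cv2.cvtColor(o,cv2.COLOR_RGB2BGR))
E
```

```text
t 10.25 tcp [0.5725 0.1584 0.0251] toolx yaw -172.71 tilt [ 0.  0. -1.] units [ 0.02 -0.01  0.07] turn 0.07 units if turned first [ 0.02 -0.01  0.07] open 0.409 grip 0.0 F [-0.2 -0.3  0.3] j [-0.56  0.37  0.3   1.8  -0.13  0.98  1.48]
sheet wrist 0.6 [ 12. 237.] [445.8 126.7  59.8  28.8 -84.8]
t 10.35 tcp [0.5725 0.1584 0.0251] toolx yaw -172.71 tilt [ 0.  0. -1.] units [ 0.02 -0.01  0.07] turn 0.07 units if turned first [ 0.02 -0.01  0.07] open 0.311 grip 0.0 F [-0.   0.1 -0.4] j [-0.56  0.37  0.3   1.8  -0.13  0.98  1.48]
```

View pics/s2.png

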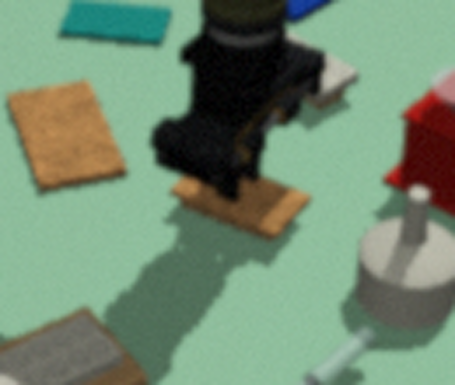

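```bash
python3 - <<'E'
from h import *
p=manip.grab_frame("scene"); s=manip.state(); print(s["opening"],s["tcp_pos"],s["ft_force"])
for z in(0,.011,.02,.03,.04,.05): print(z,[proj(p,[.5725,.1584+dy,z]).round(1).tolist() for dy in(-.02,-.01,.01)])
i=p["img"][180:225,245:305]; o=cv2.resize(i,None,fx=13,fy=13,interpolation=cv2.INTER_NEAREST); cv2.imwrite("pics/s3.png",cv2.cvtColor(o,cv2.COLOR_RGB2BGR))
E
```

```text
0.21753731424236847 [0.57247286 0.1583467  0.02503636] [ 0.72627781  0.01519382 -0.23507435]
0 [[213.2, 273.3], [211.6, 275.2], [208.6, 278.9]]
0.011 [[210.6, 273.4], [209.1, 275.3], [206.1, 279.0]]
0.02 [[208.6, 273.4], [207.1, 275.3], [204.1, 279.1]]
0.03 [[206.3, 273.5], [204.7, 275.4], [201.8, 279.1]]
0.04 [[203.9, 273.6], [202.4, 275.5], [199.4, 279.2]]
0.05 [[201.5, 273.6], [200.0, 275.5], [197.1, 279.3]]
```

View pics/s3.png

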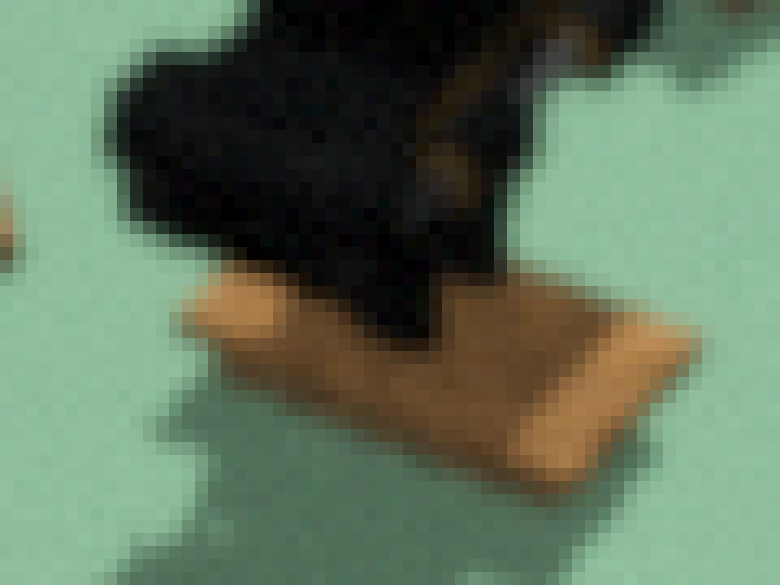

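The picture shows the near fingertip at about (206,276). That is a height of about 0.03 m, where the text would give 0.011 m, so the fingers really do end about 18 mm higher than nominal. I'll open, go lower with the force watched, and close.

>>> {"op": "carry_out", "data": {
  "commands": "0 0 0 0 -1;0 0 0 0 -1;0 0 0 0 -1;0 0 0 0 -1;0 0 0 0 -1;0 0 0 0 -1;0 0 0 0 -1;0 0 0.2 0 -1;0 0 0.2 0 -1;0 0 0 0 -1"
}}

```text
time_s: 11.7
tcp_pos: [0.5718, 0.1581, 0.0121]
ee_rot: [-0.064, 0.998, -0.0, -0.001]
ft_force: [-0.7, -0.6, -0.5]
opening: 0.999
grasp_force: 0.0
```

```bash
python3 - <<'E'
from h import *
go([.572,.158,.010],6.7)
p=manip.grab_frame("scene"); i=p["img"][165:235,230:320]; o=cv2.resize(i,None,fx=8.5,fy=8.5,interpolation=cv2.INTER_NEAREST); cv2.imwrite("pics/s4.png",cv2.cvtColor(o,cv2.COLOR_RGB2BGR))
c=[.5725,.1584];d=np.array([np.cos(np.radians(97.3)),np.sin(np.radians(97.3))])
for z in(0,.01,.02,.03): print(z,[((proj(p,[*(c+d*k),z])-[165,230])*8.5).round().tolist() for k in(-.0585,-.0435,.0435)])
E
```

```text
t 11.7 tcp [0.5718 0.1581 0.0121] toolx yaw -172.71 tilt [-0.002 -0.001 -1.   ] units [-0.01 -0.01  0.07] turn 0.07 units if turned first [-0.01 -0.01  0.07] open 0.999 grip 0.0 F [-0.7 -0.6 -0.5] j [-0.56  0.39  0.3   1.81 -0.13  0.96  1.49]
0 [[468.0, 322.0], [446.0, 342.0], [324.0, 456.0]]
0.01 [[448.0, 322.0], [426.0, 342.0], [305.0, 456.0]]
0.02 [[429.0, 322.0], [407.0, 343.0], [285.0, 457.0]]
0.03 [[409.0, 322.0], [387.0, 343.0], [266.0, 458.0]]
```

View pics/s4.png

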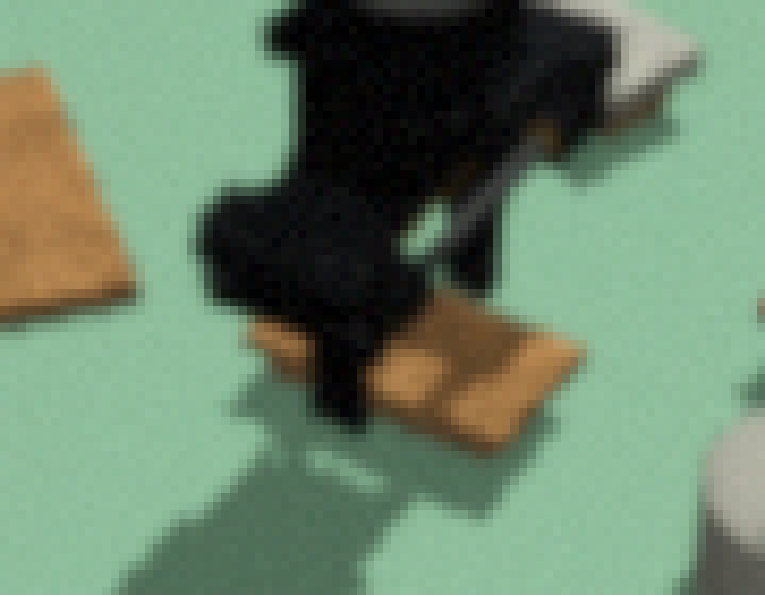

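The tip is now at about (430,345) in the crop, roughly 4 mm above the reported TCP, and below the sheet. Closing.

>>> {"op": "carry_out", "data": {
  "commands": "0 0 0 0 1;0 0 0 0 1;0 0 0 0 1;0 0 0 0 1;0 0 0 0 1;0 0 0 0 1;0 0 0 0 1;0 0 -0.2 0 1;0 0 -0.4 0 1;0 0 -0.4 0 1"
}}

```text
time_s: 13.0
tcp_pos: [0.5728, 0.1584, 0.0442]
ee_rot: [-0.064, 0.998, 0.0, 0.0]
ft_force: [-0.1, 0.6, -0.0]
opening: 0.751
grasp_force: 30.0
```

```bash
python3 - <<'E'
from h import *
go([.586,-.118,.1],-15)
W=manip.grab_frame("wrist"); T=manip.grab_frame("top")
look("sheet",.04+.018,P=W,k=2);look("lower_plate",.032,P=W)
look("lower_plate",.032,P=T,name="top")
E
```

```text
t 13.0 tcp [0.5728 0.1584 0.0442] toolx yaw -172.71 tilt [ 0.001  0.    -1.   ] units [ 0.73 -9.19 -1.86] turn 2.59 units if turned first [-2.81 -8.78 -1.86] open 0.751 grip 30.0 F [-0.1  0.6 -0. ] j [-0.57  0.35  0.3   1.79 -0.12  1.02  1.48]
sheet wrist 0.9 [ 17. 237.] [450.7 127.8  63.   30.4 -84.8]
sheet wrist 0.58 [220. 258.] [550.4 154.3  67.9  65.8   7. ]
lower_plate wrist 0.63 [214.   3.] [598.7 -61.8  66.3  21.1 -13.9]
lower_plate top 0.7 [175. 319.] [ 584.3 -117.7  109.7   62.2   73.3]
```

Gripped: 65 mm and 30 N. I raise it and go part way, then measure the lower plate again.

>>> {"op": "carry_out", "data": {
  "commands": "0 0 -0.8 0 1;0 0 -0.8 0 1;0 0 -0.8 0 1;0 -0.6 -0.8 0 1;0 -0.6 -0.6 0 1;0 -0.6 -0.6 0 1;0 -0.6 0 0 1;0 -0.6 0 0 1;0 -0.6 0 0 1;0 0 0 0 1"
}}

```text
time_s: 14.5
tcp_pos: [0.5861, 0.0487, 0.1745]
ee_rot: [-0.062, 0.998, -0.0, -0.0]
ft_force: [0.1, 0.3, 0.0]
opening: 0.751
grasp_force: 30.0
```

```bash
python3 - <<'E'
from h import *
W=manip.grab_frame("wrist"); T=manip.grab_frame("top")
go([.586,-.118,.18],75)
look("lower_plate",.032,P=W);look("holder",.018,P=W,k=1)
look("lower_plate",.032,P=T,name="top"); save(W,"w5.png")
look("sheet",.17,P=W,k=2)
E
```

```text
t 14.6 tcp [0.586  0.0516 0.1746] toolx yaw -172.71 tilt [-0.001  0.001 -1.   ] units [ 0.72 -5.61 -0.18] turn -7.88 units if turned first [ 5.46 -1.46 -0.18] open 0.75 grip 30.0 F [ 0.1  0.  -0.8] j [-0.46  0.22  0.38  1.68 -0.09  1.26  1.63]
lower_plate wrist 0.89 [167. 119.] [ 586.6 -115.   113.5   65.    74.8]
lower_plate wrist 0.21 [173. 348.] [566.7 148.2  95.2  40.5   9.1]
lower_plate top 0.66 [175. 321.] [ 586.4 -118.7  107.4   60.7   73.2]
sheet wrist 0.94 [ 14. 481.] [402.4 194.5  40.1  24.2 -65.6]
sheet wrist 0.72 [ 27. 344.] [437.   88.3  77.7  46.6 -34. ]
```

>>> {"op": "carry_out", "data": {
  "commands": "0 0 0 1 1;0 0 0 1 1;0 0 0 1 1;0 0 0 1 1;0 0 0 1 1;0 0 0 1 1;0 0 0 1 1;0 0 0 1 1;0 0 0 1 1;0 0 0 1 1"
}}

```text
time_s: 16.05
tcp_pos: [0.5862, 0.052, 0.1751]
ee_rot: [0.635, 0.772, 0.0, -0.0]
ft_force: [0.5, 0.3, -1.0]
opening: 0.753
grasp_force: 30.0
```

>>> {"op": "carry_out", "data": {
  "commands": "0 0 0 1 1;0 0 0 1 1;0 0 0 1 1;0 0 0 0.12 1;-0.9 0.25 0 0 1;-0.9 0.25 0 0 1;-0.9 0.25 0 0 1;-0.9 0.25 0 0 1;-0.9 0.25 0 0 1;-0.9 0.25 0 0 1"
}}

```text
time_s: 17.3
tcp_pos: [0.5864, -0.1174, 0.1751]
ee_rot: [0.795, 0.607, 0.0, -0.0]
ft_force: [0.4, -0.2, -0.7]
opening: 0.753
grasp_force: 30.0
```

```bash
python3 - <<'E'
from h import *
T=manip.grab_frame("top");
go([.586,-.1175,.045],74.5)
look("sheet",.19,P=T,name="top"); look("knob_grip",.1,P=T,name="top",k=1)
go([.586,-.1175,.045],74.5)
E
```

```text
t 17.35 tcp [ 0.5857 -0.1229  0.1754] toolx yaw 74.41 tilt [ 0.001 -0.003 -1.   ] units [ 0.19 -0.05  4.35] turn -0.01 units if turned first [ 0.19 -0.04  4.35] open 0.754 grip 30.0 F [-0.  -3.6 -0.4] j [-0.43  0.27  0.7   1.66 -0.18  1.27  0.03]
sheet top 0.75 [240. 113.] [372.1 483.1 154.1  87.2  84.9]
sheet top 0.74 [274. 178.] [273.4 292.5 103.1  61.2  29.6]
sheet top 0.7 [242. 242.] [358.2 130.6 138.3  78.8 -34.1]
sheet top 0.66 [160. 316.] [595.  -77.   66.8  26.7 -16.3]
sheet top 0.47 [242. 294.] [348.5 -24.1  80.7  33.7  -0.4]
knob_grip top 0.56 [186. 362.] [ 538.8 -232.    51.    13.9  -15.4]
t 17.45 tcp [ 0.5861 -0.1185  0.1752] toolx yaw 74.46 tilt [ 0. -0. -1.] units [ 0.03 -0.01  4.34] turn -0.0 units if turned first [ 0.03 -0.01  4.34] open 0.746 grip 30.0 F [1.  0.7 0.3] j [-0.43  0.27  0.7   1.66 -0.18  1.27  0.03]
```

>>> {"op": "carry_out", "data": {
  "commands": "0.02 0 0.8 0 1;0 0 0.8 0 1;0 0 0.8 0 1;0 0 0.8 0 1;0 0 0.8 0 1;0 0 0.6 0 1;0 0 0.2 0 1;0 0 0.1 0 1;0 0 0.08 0 1;0 0 0 0 1"
}}

```text
time_s: 18.7
tcp_pos: [0.5869, -0.1164, 0.0261]
ee_rot: [0.796, 0.605, 0.0, 0.0]
ft_force: [0.3, -0.8, -0.6]
opening: 0.751
grasp_force: 30.0
```

```bash
python3 - <<'E'
from h import *
go([.586,-.1175,.0245],74.5)
E
```

```text
t 18.7 tcp [ 0.5869 -0.1164  0.0261] toolx yaw 74.53 tilt [ 0.001  0.    -1.   ] units [-0.04 -0.02  0.05] turn 0.0 units if turned first [-0.04 -0.02  0.05] open 0.751 grip 30.0 F [ 0.3 -0.8 -0.6] j [-0.37  0.43  0.64  1.8  -0.3   1.01  0.12]
```

>>> {"op": "carry_out", "data": {
  "commands": "-0.03 -0.02 0.06 0 1;0 0 0 0 1;0 0 0 0 -1;0 0 0 0 -1;0 0 0 0 -1;0 0 0 0 -1;0 0 -0.2 0 -1;0 0 -0.8 0 -1;0 0 -0.9 0 -1;0 0 -0.9 0 -1"
}}

```text
time_s: 19.95
tcp_pos: [0.5857, -0.1171, 0.109]
ee_rot: [0.796, 0.605, 0.0, 0.0]
ft_force: [0.7, -0.1, -0.1]
opening: 1.0
grasp_force: 0.0
```

>>> {"op": "carry_out", "data": {
  "commands": "0 0 -0.9 0 -1;0 0 -0.9 0 -1;0.9 0 -0.3 -1 -1;0.9 0 0 -1 -1;0.9 -0.2 0 -1 -1;0.9 -0.6 0 -1 -1;0.9 -0.9 0 -1 -1;0.9 -0.9 0 -1 -1;0.5 -0.5 0 -1 -1;0 0 0 0 -1"
}}

```text
time_s: 21.2
tcp_pos: [0.4744, 0.0179, 0.1714]
ee_rot: [0.385, 0.923, 0.001, 0.0]
ft_force: [0.2, -0.4, -0.9]
opening: 1.0
grasp_force: 0.0
```

```bash
python3 - <<'E'
from h import *
W=manip.grab_frame("wrist");T=manip.grab_frame("top");save(W,"w6.png");save(T,"t6.png")
go([.492,.360,.2],-6.9)
for P,n in((W,"wrist"),(T,"top")):
    look("sheet",.040,P=P,name=n);look("lower_plate",.032,P=P,name=n,k=3);look("top_plate",.034,P=P,name=n,k=3)
E
```

```text
t 21.3 tcp [0.476  0.0173 0.1714] toolx yaw 134.54 tilt [ 0.002  0.    -1.   ] units [ 7.77  8.39 -0.95] turn -4.49 units if turned first [ 0.84 11.41 -0.94] open 1.003 grip 0.0 F [0.3 0.  0.6] j [-0.59 -0.04  0.49  1.94  0.02  1.24  0.67]
sheet wrist 0.75 [146. 140.] [349.7 -42.7 106.4  62.1   7.3]
sheet wrist 0.73 [309. 244.] [ 572.2 -111.2  125.7   51.2   58.7]
sheet wrist 0.6 [ 49. 266.] [379.9 126.3 121.3  80.5 -32.8]
top_plate wrist 0.67 [309. 242.] [ 574.8 -115.9  128.4   53.6   59.8]
top_plate wrist 0.57 [ 21. 464.] [509.3 354.2  78.5  72.9  -9.4]
sheet top 0.97 [172. 328.] [ 583.6 -120.6  117.1   68.4   73.3]
sheet top 0.88 [242. 240.] [364.6 136.2 155.8  88.1 -31.8]
sheet top 0.59 [276. 181.] [268.7 318.9 113.6  66.   29.9]
sheet top 0.58 [238. 110.] [379.7 530.8 167.1  93.2  85.1]
lower_plate top 0.24 [170. 358.] [ 609.5 -240.6  177.2   35.6   -4.8]
lower_plate top 0.17 [244. 405.] [ 355.9 -371.1  103.8   77.7  -71.8]
top_plate top 0.84 [201. 168.] [493.1 360.6 115.9  63.9  -7.1]
top_plate top 0.34 [171. 361.] [ 609.  -239.9  170.2   38.6   -3. ]
```

>>> {"op": "carry_out", "data": {
  "commands": "0 0 0 -0.9 -1;0 0 0 -0.9 -1;0 0 0 -0.9 -1;0 0 0 -0.9 -1;0 0 0 -0.9 -1;0.07 0.95 0 0 -1;0.07 0.95 0 0 -1;0.07 0.95 0 0 -1;0.07 0.95 0 0 -1;0.07 0.95 0 0 -1"
}}

```text
time_s: 22.85
tcp_pos: [0.4814, 0.1611, 0.1707]
ee_rot: [0.058, 0.998, -0.0, -0.0]
ft_force: [-0.1, -0.5, 0.6]
opening: 1.0
grasp_force: 0.0
```

>>> {"op": "carry_out", "data": {
  "commands": "0.07 0.95 -0.2 0 -1;0.07 0.95 -0.2 0 -1;0.07 0.95 0 0 -1;0.07 0.95 0 0 -1;0.07 0.95 0 0 -1;0.07 0.95 0 0 -1;0.07 0.95 0 0 -1;0 0 0 0 -1;0 0 0 0 -1;0 0 0 0 -1"
}}

```text
time_s: 24.1
tcp_pos: [0.4901, 0.3588, 0.1829]
ee_rot: [0.059, 0.998, -0.0, 0.0]
ft_force: [-0.5, 0.3, 0.0]
opening: 1.0
grasp_force: 0.0
```

```bash
python3 - <<'E'
from h import *
W=manip.grab_frame("wrist");save(W,"w7.png")
go([.4925,.360,.031],-7)
look("top_plate",.034,P=W,k=3)
E
```

```text
t 24.15 tcp [0.4901 0.3589 0.183 ] toolx yaw 173.26 tilt [ 0. -0. -1.] units [-0.07  0.05  5.07] turn 0.03 units if turned first [-0.07  0.05  5.07] open 0.999 grip 0.0 F [0.2 0.3 0.5] j [-0.9   0.25  0.26  1.62 -0.07  1.29  0.83]
top_plate wrist 0.77 [180. 258.] [494.  362.5 109.9  60.8  -7.1]
```

>>> {"op": "carry_out", "data": {
  "commands": "-0.1 0.1 0.9 0 -1;0 0 1 0 -1;0 0 1 0 -1;0 0 1 0 -1;0 0 0.9 0 -1;0 0 0.4 0 -1;0 0 0.2 0 -1;0 0 0 0 -1;0 0 0 0 1;0 0 0 0 1"
}}

```text
time_s: 25.45
tcp_pos: [0.4934, 0.3631, 0.0217]
ee_rot: [0.058, 0.998, 0.001, 0.001]
ft_force: [1.2, -0.4, -0.7]
opening: 0.855
grasp_force: 0.0
```

>>> {"op": "carry_out", "data": {
  "commands": "0 0 0 0 1;0 0 0 0 1;0 0 0 0 1;0 0 0 0 1;0 0 0 0 1;0 0 0 0 1;0 0 0 0 1;0 0 0 0 1;0 0 0 0 1;0 0 0 0 1"
}}

```text
time_s: 26.7
tcp_pos: [0.4931, 0.363, 0.0212]
ee_rot: [0.058, 0.998, 0.0, 0.0]
ft_force: [-0.9, 0.0, 5.9]
opening: 0.683
grasp_force: 30.0
```

```bash
python3 - <<'E'
from h import *
go([.586,-.119,.031],74.5)
E
```

```text
t 26.7 tcp [0.4931 0.363  0.0212] toolx yaw 173.37 tilt [ 0.     0.001 -1.   ] units [ -4.93 -15.6   -0.34] turn -9.44 units if turned first [14.66 -7.28 -0.34] open 0.683 grip 30.0 F [-0.9  0.   5.9] j [-0.88  0.41  0.24  1.76 -0.11  0.99  0.86]
```

>>> {"op": "carry_out", "data": {
  "commands": "0 0 -0.2 0 1;0 0 -0.4 0 1;0 0 -0.8 0 1;0 0 -0.9 0 1;0 0 -1 0 1;0 0 -1 0 1;0 0 -1 0 1;-0.28 -0.9 0 0 1;-0.28 -0.9 0 0 1;-0.28 -0.9 0 0 1"
}}

```text
time_s: 27.95
tcp_pos: [0.5085, 0.278, 0.1801]
ee_rot: [0.058, 0.998, -0.0, -0.0]
ft_force: [0.1, -0.5, -1.7]
opening: 0.684
grasp_force: 30.0
```

>>> {"op": "carry_out", "data": {
  "commands": "-0.28 -0.9 0 0 1;-0.28 -0.9 0 0 1;-0.28 -0.9 0 0 1;-0.28 -0.9 0 0 1;-0.28 -0.9 0 0 1;-0.28 -0.9 0 0 1;-0.28 -0.9 0 0 1;-0.28 -0.9 0 0 1;-0.28 -0.9 0 0 1;-0.28 -0.9 0 0 1"
}}

```text
time_s: 29.2
tcp_pos: [0.5606, 0.0003, 0.1801]
ee_rot: [0.058, 0.998, 0.0, -0.0]
ft_force: [-0.3, 0.0, -1.8]
opening: 0.68
grasp_force: 30.0
```

```bash
python3 - <<'E'
from h import *
W=manip.grab_frame("wrist");T=manip.grab_frame("top")
go([.585,-.119,.18],74.5)
look("sheet",.04,P=W,k=3);look("sheet",.04,P=T,name="top",k=2);look("top_plate",.19,P=W,k=2)
E
```

```text
t 29.3 tcp [ 0.5608 -0.0035  0.1802] toolx yaw 173.0 tilt [ 0.    -0.002 -1.   ] units [-1.27 -3.72  0.02] turn -9.48 units if turned first [ 3.5  -1.81  0.01] open 0.682 grip 30.0 F [-0.5 -0.7 -1.4] j [-0.5   0.16  0.51  1.74 -0.08  1.26  1.48]
sheet wrist 0.82 [ 23. 192.] [375.1 -47.7  69.1  61.5   6.9]
sheet wrist 0.7 [ 29. 344.] [390.8 117.3 111.6  81.9 -33.3]
sheet wrist 0.55 [213. 158.] [ 584.  -119.1  115.    69.2   73.6]
sheet top 0.98 [275. 180.] [269.4 318.7 117.7  68.4  28.8]
sheet top 0.9 [245. 242.] [362.8 136.  151.4  84.9 -33.3]
top_plate wrist 0.95 [218. 254.] [540.1   1.3  68.   60.8  -7.1]
```

>>> {"op": "carry_out", "data": {
  "commands": "-0.32 -0.93 0 0 1;-0.32 -0.93 0 0 1;-0.32 -0.93 0 0 1;-0.32 -0.93 0 0 1;0 0 0 1 1;0 0 0 1 1;0 0 0 1 1;0 0 0 1 1;0 0 0 1 1;0 0 0 1 1"
}}

```text
time_s: 30.7
tcp_pos: [0.5862, -0.1118, 0.1797]
ee_rot: [0.487, 0.873, 0.0, -0.0]
ft_force: [0.3, -0.0, -1.7]
opening: 0.682
grasp_force: 30.0
```

>>> {"op": "carry_out", "data": {
  "commands": "0 0 0 1 1;0 0 0 1 1;0 0 0 1 1;0 0 0 1 1;0 0 0 1 1;0 0 0 0.48 1;0 0 0.5 0 1;0 0 0.5 0 1;0 0 0.4 0 1;0 0 0 0 1"
}}

```text
time_s: 31.95
tcp_pos: [0.585, -0.1136, 0.1362]
ee_rot: [0.795, 0.607, -0.001, -0.001]
ft_force: [0.7, -0.3, -1.1]
opening: 0.678
grasp_force: 30.0
```

```bash
python3 - <<'E'
from h import *
go([.585,-.1185,.042],74.5)
E
```

```text
t 31.95 tcp [ 0.585  -0.1136  0.1362] toolx yaw 74.72 tilt [-0.003  0.    -1.   ] units [-0.16  0.05  3.14] turn 0.03 units if turned first [-0.16  0.05  3.14] open 0.678 grip 30.0 F [ 0.7 -0.3 -1.1] j [-0.53  0.33  0.82  1.71 -0.25  1.21  0.09]
```

>>> {"op": "carry_out", "data": {
  "commands": "-0.16 0.05 0.5 0 1;0 0 0.6 0 1;0 0 0.6 0 1;0 0 0.5 0 1;0 0 0.4 0 1;0 0 0.2 0 1;0 0 0.15 0 1;0 0 0.1 0 1;0 0 0 0 1;0 0 0 0 1"
}}

```text
time_s: 33.2
tcp_pos: [0.5866, -0.1189, 0.0467]
ee_rot: [0.795, 0.607, 0.0, 0.0]
ft_force: [-0.3, -0.8, -2.5]
opening: 0.681
grasp_force: 30.0
```

```bash
python3 - <<'E'
from h import *
go([.585,-.1185,.0412],74.5)
p=manip.grab_frame("scene"); i=p["img"][215:290,180:270]; o=cv2.resize(i,None,fx=8,fy=8,interpolation=cv2.INTER_CUBIC); cv2.imwrite("pics/s8.png",cv2.cvtColor(o,cv2.COLOR_RGB2BGR))
E
```

```text
t 33.2 tcp [ 0.5866 -0.1189  0.0467] toolx yaw 74.7 tilt [ 0.001  0.    -1.   ] units [-0.   -0.05  0.18] turn 0.02 units if turned first [-0.   -0.05  0.18] open 0.681 grip 30.0 F [-0.3 -0.8 -2.5] j [-0.47  0.43  0.77  1.79 -0.34  1.05  0.16]
```

View pics/s8.png

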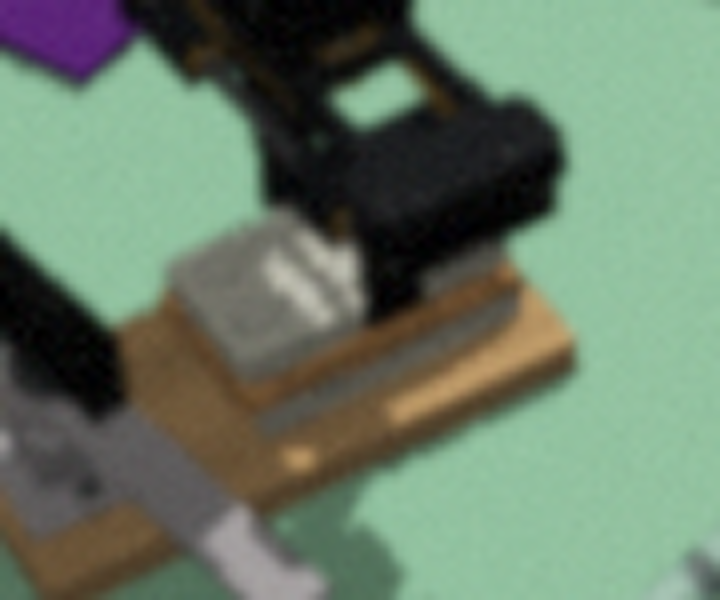

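The stack lines up: plate at (290,310), the cork edge under it and the lower plate beneath that. The fingertip at (390,320) stays above the cork. Lowering the last bit.

>>> {"op": "carry_out", "data": {
  "commands": "0 -0.04 0.05 0 1;0 0 0.05 0 1;0 0 0.05 0 1;0 0 0 0 1;0 0 0 0 1;0 0 0 0 1;0 0 0 0 1;0 0 0 0 1;0 0 0 0 1;0 0 0 0 1"
}}

```text
time_s: 34.5
tcp_pos: [0.5852, -0.1185, 0.0419]
ee_rot: [0.795, 0.607, 0.0, 0.0]
ft_force: [0.1, -1.3, -1.6]
opening: 0.679
grasp_force: 30.0
```

>>> {"op": "carry_out", "data": {
  "commands": "0 0 0.03 0 1;0 0 0 0 1;0 0 0.03 0 1;0 0 0 0 1;0 0 0 0 -1;0 0 0 0 -1;0 0 0 0 -1;0 0 0 0 -1;0 0 0 0 -1;0 0 -0.2 0 -1"
}}

```text
time_s: 35.75
tcp_pos: [0.5847, -0.1184, 0.0458]
ee_rot: [0.795, 0.607, -0.0, -0.0]
ft_force: [-0.1, 0.1, -0.5]
opening: 0.996
grasp_force: 0.0
```

>>> {"op": "carry_out", "data": {
  "commands": "0 0 -0.5 0 -1;0 0 -0.9 0 -1;0 0 -0.9 0 -1;0 0 -0.9 0 -1;0.8 -0.8 -0.9 0 -1;0.8 -0.8 0 0 -1;0.8 -0.8 0 0 -1;0.8 -0.8 0 0 -1;0.8 -0.8 0 0 -1;0 0 0 0 -1"
}}

```text
time_s: 37.0
tcp_pos: [0.5004, 0.0315, 0.17]
ee_rot: [0.794, 0.608, 0.001, -0.001]
ft_force: [-0.1, -0.1, -0.0]
opening: 1.001
grasp_force: 0.0
```

```bash
python3 - <<'E'
from h import *
T=manip.grab_frame("top");S=manip.grab_frame("scene");W=manip.grab_frame("wrist");save(T,"t9.png")
go([.586,-.118,.18],74.5)
look("top_plate",.054,P=T,name="top",k=2);look("top_plate",.054,P=S,name="scene",k=2);look("lower_plate",.054,P=T,name="top",k=2)
look("knob_grip",.1,P=T,name="top",k=2);look("knob_grip",.1,P=W,k=2);look("knob_grip",.1,P=S,name="scene",k=1);look("holder",.018,P=T,name="top",k=1)
a=cv2.resize(T["img"][140:205,300:390],None,fx=6,fy=6,interpolation=cv2.INTER_CUBIC)
cv2.imwrite("pics/c9.png",cv2.cvtColor(a,cv2.COLOR_RGB2BGR))
E
```

```text
t 37.15 tcp [0.5017 0.0277 0.1699] toolx yaw 74.62 tilt [ 0.001  0.    -1.   ] units [-3.94  4.   -0.33] turn 0.01 units if turned first [-3.93  4.01 -0.33] open 0.998 grip 0.0 F [ 0.4 -0.8  0.2] j [-0.85  0.02  0.76  1.89 -0.01  1.23 -0.35]
top_plate top 0.71 [173. 321.] [ 581.4 -120.5  109.4   62.9   75. ]
top_plate scene 0.63 [246. 220.] [ 589.7 -125.1  113.2   66.8   75.4]
knob_grip top 0.62 [169. 360.] [ 594.5 -226.4  166.2   37.    -3.3]
knob_grip scene 0.66 [266. 196.] [ 614.5 -255.7  207.6   45.6  -13.7]
holder top 0.55 [182. 350.] [ 598.9 -167.4  205.7  203.2   90. ]
```

View pics/c9.png

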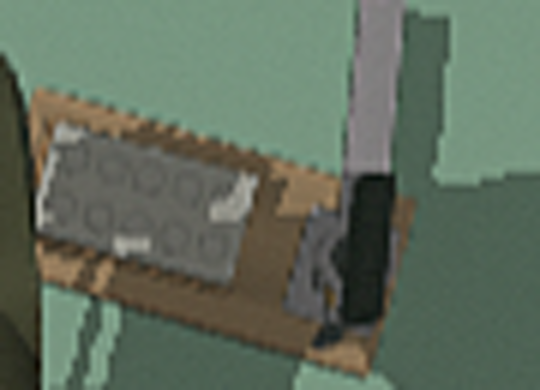

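```bash
python3 - <<'E'
from h import *
T=manip.grab_frame("top");S=manip.grab_frame("scene")
for p,n,(r0,r1,c0,c1) in((T,"top",(165,200,350,372)),(S,"scene",(235,275,165,205))):
    m=np.zeros((384,512),np.uint8); m[r0:r1,c0:c1]=(p["img"][r0:r1,c0:c1].max(2)<45)
    k,l,st,_=cv2.connectedComponentsWithStats(m); j=1+st[1:,4].argmax(); m=l==j
    print(n,st[j],rect_at(p,m,.106),rect_at(p,m,.09))
    e=[.554,-.2336]
    for yw in(-5.7,):
        d=np.array([np.cos(np.radians(yw)),np.sin(np.radians(yw))])*.038
        print([proj(p,[*(e+d*k),z]).round(1).tolist() for k in(-1,0,1) for z in(.07,.106)])
    if n=="scene": a=cv2.resize(p["img"][r0-5:r1+15,c0-10:c1+30],None,fx=9,fy=9,interpolation=cv2.INTER_CUBIC); cv2.imwrite("pics/c10.png",cv2.cvtColor(a,cv2.COLOR_RGB2BGR))
go([.554,-.2336,.1],-5.7)
E
```

```text
top [356 169  10  25 177] [ 551.1 -226.4   76.3   24.    -6.8] [ 553.8 -229.8   77.1   24.3   -6.8]
[[193.9, 359.3], [192.3, 361.7], [181.9, 360.2], [179.9, 362.6], [169.9, 361.1], [167.7, 363.5]]
scene [176 244  20  23 239] [ 571.2 -240.7   94.4   33.4  -23.1] [ 558.6 -231.3   96.1   34.   -23.1]
[[252.2, 176.1], [243.1, 174.6], [259.4, 184.3], [250.2, 182.9], [266.9, 192.8], [257.7, 191.6]]
t 37.6 tcp [0.5011 0.0286 0.169 ] toolx yaw 74.67 tilt [-0. -0. -1.] units [-7.96  4.01  2.3 ] turn 9.35 units if turned first [2.62 8.52 2.3 ] open 0.997 grip 0.0 F [-0.1  0.9 -0.5] j [-0.85  0.02  0.76  1.9  -0.02  1.23 -0.36]
```

View pics/c10.png

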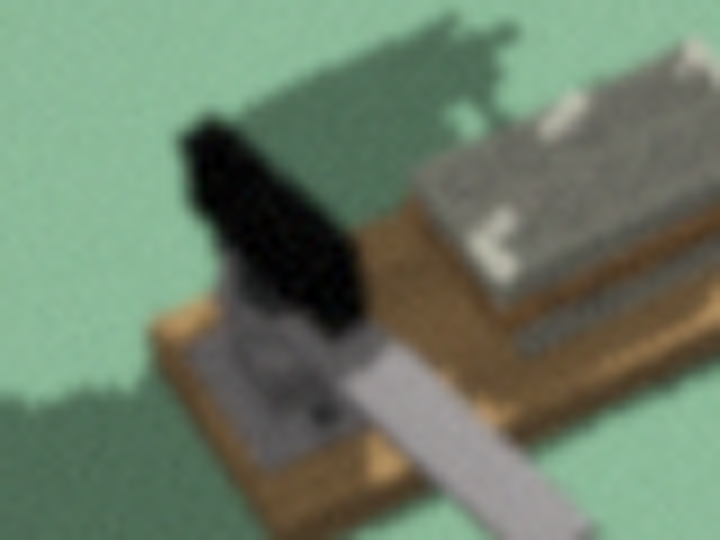

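>>> {"op": "carry_out", "data": {
  "commands": "0 0 0 0.93 -1;0 0 0 0.93 -1;0 0 0 0.93 -1;0 0 0 0.93 -1;0 0 0 0.93 -1;0 0 0 0.93 -1;0 0 0 0.93 -1;0 0 0 0.93 -1;0 0 0 0.93 -1;0 0 0 0.93 -1"
}}

```text
time_s: 38.85
tcp_pos: [0.501, 0.0288, 0.169]
ee_rot: [0.999, -0.048, -0.0, 0.0]
ft_force: [0.1, -0.2, -0.3]
opening: 0.998
grasp_force: 0.0
```

>>> {"op": "carry_out", "data": {
  "commands": "0.29 0.94 0 0 -1;0.29 0.94 0 0 -1;0.29 0.94 0 0 -1;0.29 0.94 0 0 -1;0.29 0.94 0 0 -1;0.29 0.94 0 0 -1;0.29 0.94 0 0 -1;0.29 0.94 0 0 -1;0.29 0.94 0 0 -1;0 0 0 0 -1"
}}

```text
time_s: 40.1
tcp_pos: [0.5553, -0.234, 0.169]
ee_rot: [0.999, -0.048, -0.0, 0.001]
ft_force: [-1.5, 0.5, 0.3]
opening: 0.999
grasp_force: 0.0
```

```bash
python3 - <<'E'
from h import *
W=manip.grab_frame("wrist");save(W,"w11.png"); print(W["position"])
go([.553,-.231,.085],-5.7)
look("knob_grip",.1,P=W,k=2)
for c in([.554,-.2336],[.552,-.230],[.561,-.229]): print(proj(W,[*c,.106],True).round(1))
E
```

```text
[ 0.63390906 -0.24255969  0.3388597 ]
t 40.15 tcp [ 0.5555 -0.232   0.1688] toolx yaw -5.35 tilt [-0.001 -0.    -1.   ] units [-0.08 -0.03  2.79] turn 0.04 units if turned first [-0.08 -0.02  2.79] open 0.996 grip 0.0 F [-0.2  1.  -0.5] j [-0.41  0.34  0.94  1.66 -0.29  1.28 -1.08]
knob_grip wrist 0.77 [147. 254.] [ 599.9 -237.   171.1   36.1   -6.9]
[206.7 254.7]
[209.3 250.6]
[199.2 248.3]
```

View pics/w11.png

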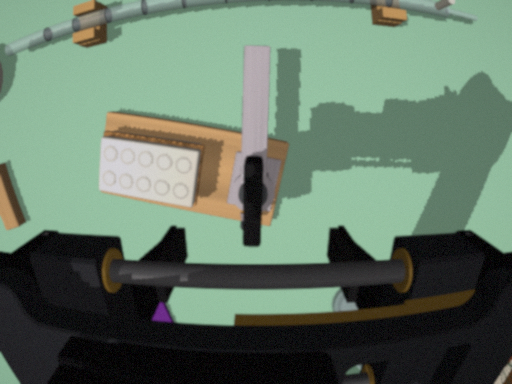

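The wing knob runs from (157,254) to (244,251) under the gripper, its axis at about (.555,-.232) and the wing at about -6.5°, with the stack neat at (170,150). Descending and gripping.

>>> {"op": "carry_out", "data": {
  "commands": "0 0 0.7 0.14 -1;0 0 0.8 0 -1;0 0 0.8 0 -1;0 0 0.5 0 -1;0 0 0.2 0 -1;0 0 0 0 1;0 0 0 0 1;0 0 0 0 1;0 0 0 0 1;0 0 0 0 1"
}}

```text
time_s: 41.45
tcp_pos: [0.556, -0.231, 0.0792]
ee_rot: [0.998, -0.056, 0.0, -0.0]
ft_force: [0.0, -0.2, 0.1]
opening: 0.521
grasp_force: 0.0
```

>>> {"op": "carry_out", "data": {
  "commands": "0 0 0 0 1;0 0 0 0 1;0 0 0 0 1;0 0 0 0 1;0 0 0 0 1;0 0 0 0 1;0 0 0 0 1;0 0 0 0 1;0 0 0 0 1;0 0 0 0 1"
}}

```text
time_s: 42.7
tcp_pos: [0.5559, -0.2305, 0.079]
ee_rot: [0.998, -0.056, -0.0, -0.0]
ft_force: [-0.4, 4.4, 2.6]
opening: 0.181
grasp_force: 30.0
```

```bash
python3 - <<'E'
from h import *
go([.555,-.232,.078],74.5); print(manip.state()["torque"])
E
```

```text
t 42.7 tcp [ 0.5559 -0.2305  0.079 ] toolx yaw -6.41 tilt [-0.     0.001 -1.   ] units [-0.03  0.05  0.03] turn -9.41 units if turned first [-0.06 -0.02  0.03] open 0.181 grip 30.0 F [-0.4  4.4  2.6] j [-0.37  0.44  0.89  1.76 -0.37  1.13 -1.04]
[ 0.92974401  0.3315145  -0.12861477]
```

>>> {"op": "carry_out", "data": {
  "commands": "0 0 0 -0.8 1;0 0 0 -0.8 1;0 0 0 -0.8 1;0 0 0 -0.8 1;0 0 0 -0.8 1;0 0 0 -0.8 1;0 0 0 -0.8 1;0 0 0 -0.8 1;0 0 0 -0.8 1;0 0 0 0 1"
}}

```text
time_s: 43.95
tcp_pos: [0.5551, -0.2286, 0.079]
ee_rot: [0.885, 0.466, -0.0, -0.002]
ft_force: [-4.9, 8.6, 5.5]
opening: 0.182
grasp_force: 30.0
```

```bash
python3 - <<'E'
from h import *
go([.555,-.232,.078],74.5); print(manip.state()["torque"])
E
```

```text
t 43.95 tcp [ 0.5551 -0.2286  0.079 ] toolx yaw 55.61 tilt [-0.002  0.004 -1.   ] units [-0.1   0.06  0.03] turn -2.2 units if turned first [-0.11  0.03  0.03] open 0.182 grip 30.0 F [-4.9  8.6  5.5] j [-0.21  0.37  0.67  1.75 -0.26  1.11 -0.05]
[1.52524089 0.90577517 0.15220718]
```

>>> {"op": "carry_out", "data": {
  "commands": "0.07 0 0 -0.6 1;0 0 0 -0.6 1;0 0 0 -0.6 1;0 0 0 -0.5 1;0 0 0 0 1;0 0 0 0 1;0 0 0 0 1;0 0 0 0 1;0 0 0 0 1;0 0 0 0 1"
}}

```text
time_s: 45.2
tcp_pos: [0.5546, -0.2283, 0.079]
ee_rot: [0.793, 0.609, -0.001, -0.003]
ft_force: [-7.1, 6.3, 9.0]
opening: 0.185
grasp_force: 30.5
```

```bash
python3 - <<'E'
from h import *
go([.555,-.232,.078],74.5); print(manip.state()["torque"])
E
```

```text
t 45.2 tcp [ 0.5546 -0.2283  0.079 ] toolx yaw 75.1 tilt [-0.005  0.003 -1.   ] units [-0.12  0.04  0.03] turn 0.07 units if turned first [-0.11  0.04  0.03] open 0.185 grip 30.5 F [-7.1  6.3  9. ] j [-0.16  0.36  0.61  1.75 -0.23  1.11  0.27]
[ 1.32933299  1.59427901 -0.626239  ]
```

>>> {"op": "carry_out", "data": {
  "commands": "0 0 0 0 -1;0 0 0 0 -1;0 0 0 0 -1;0 0 0 0 -1;0 0 0 0 -1;0 0 0 0 -1;0 0 -0.3 0 -1;0 0 -0.8 0 -1;0 0 -0.9 0 -1;0 0 -0.9 0 -1"
}}

```text
time_s: 46.45
tcp_pos: [0.5572, -0.2294, 0.1676]
ee_rot: [0.792, 0.61, 0.0, 0.0]
ft_force: [0.0, 0.3, 0.2]
opening: 0.997
grasp_force: 0.0
```

```bash
python3 - <<'E'
from h import *
W=manip.grab_frame("wrist");S=manip.grab_frame("scene");go([.555,-.232,.078],74.5)
a=cv2.resize(S["img"][205:295,155:275],(520,390),interpolation=cv2.INTER_CUBIC); b=cv2.resize(W["img"][:260],(280,142)); b=cv2.copyMakeBorder(b,0,248,0,0,cv2.BORDER_CONSTANT)
cv2.imwrite("pics/f.png",cv2.cvtColor(np.hstack([a,b]),cv2.COLOR_RGB2BGR))
look("knob_grip",.08,P=W,k=1);look("top_plate",.054,P=W,k=2)
E
```

```text
t 46.55 tcp [ 0.5592 -0.2304  0.17  ] toolx yaw 75.21 tilt [ 0.007 -0.002 -1.   ] units [-0.09 -0.14  3.07] turn 0.08 units if turned first [-0.09 -0.14  3.07] open 0.999 grip 0.0 F [1.  0.5 0.4] j [-0.19  0.28  0.64  1.66 -0.17  1.26  0.23]
knob_grip wrist 0.97 [149. 254.] [ 564.9 -189.5  185.4   38.9   75.2]
top_plate wrist 0.79 [ 63. 244.] [ 584.2 -121.5  108.9   60.2   75. ]
top_plate wrist 0.39 [147. 252.] [ 563.  -192.9  204.2   40.8   76.2]
```

View pics/f.png

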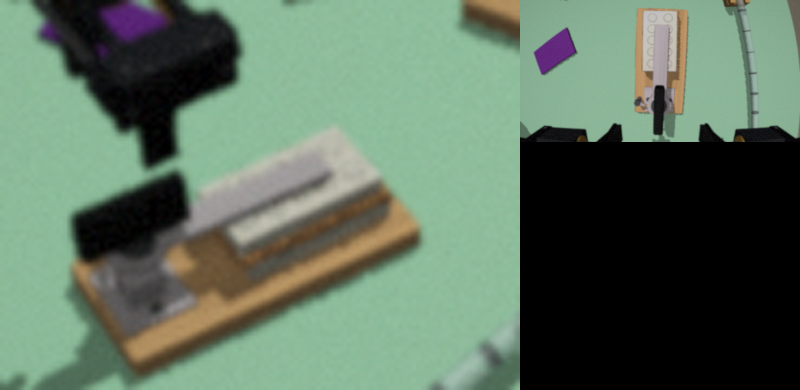

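The arm now lies across the stack at 75°, from about (190,215) to (330,170) in the crop. The plates and cork are flush, the gripper is clear, and nothing is touching. Handing in.

```bash
python3 -c "
from cell import manip
print(manip.finish_job())"
```

```text
the job is handed in; nothing more can be done
None
```

The job is handed in, with no verdict returned: the cork and spare plate are stacked squarely on the lower plate, and the wing knob is turned to its locked seat with the steel arm across the stack. The first two tries at gripping the cork closed on nothing, because the fingertips sit about 18 mm higher than stated. The last camera view was taken at about 46 s of the 72 s allowed.

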